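Load the tag printer and set its selector

ROBOT

A 6-joint arm with a two-finger parallel gripper is mounted at the origin on a cart in front of the work surface, level with it; the furniture and walls round the work are solid. World frame = base frame: x ahead of the robot, y to its left, z up, the work surface at z = 0. Lengths are in m, angles in rad, forces in N, time in s.
With the tool pointing down it reaches from about 0.3 to 0.775 m from the base axis. Payload 14.6 kg.
Tool frame: the origin (TCP) lies on the mounting face of the last link; the fingertips stand 199 mm ahead of it and the grasp point (between the pads) lies 180 mm ahead of it; z points along the fingers, y is the line along which they close (so a half turn about z gives the same grasp; the last joint's range is limited). The gripper opens to 94 mm and grips with 3 to 60 N. Pads are 16 mm wide; open, the fingers measure 119 mm over their backs; the gripper's body (75 mm by 177 mm) begins 78 mm behind the grasp point.
Start: joints at [-1.293, 0.3, 1.521, -0, 1.321, -0.067], TCP at [0.186, -0.518, 0.405] pointing down, gripper open.
Joint ranges: [-3.03, 3.03], [-0.79, 2.21], [0.23, 2.52], [-1.04, 4.18], [0, 3.07], [-2.55, 2.55]. Speed limits (rad/s): [2.22, 2.22, 2.57, 3.14, 3.14, 3.14].

INTERFACE

Orientations are given as [roll, pitch, yaw] about the fixed x, y, z axes, in that order (R = Rz(yaw) Ry(pitch) Rx(roll)).
In Python, from station import telemetry, cams, workorder, finder gives the robot as it stands.
- The arm moves only by the tool jog_arm, never from a script. Its argument "rows" is a list of rows, each an object with "gripper": the finger opening in m, from 0 to 0.094; "slide": the shift along the tool's x, y, z in m, a list of three; "spin": the turn about the tool's z in rad. In form: [{"gripper": gripper, "slide": [tx, ty, tz], "spin": spin}, ...]. A call has 1 to 8 rows; each row is the pose to reach, as a shift and turn from the pose commanded when the call began, along the tool's axes at that moment; what a row does not reach only later rows make up. A row lasts 1/10 s, in which the tool goes at most 50 mm and 8.59 degrees, less where a joint would pass 70% of its speed; a pose out of reach is approached as far as the arm can. A call with a gripper value outside its range is refused whole. The fingers move at their own pace and stop on an object; "squeeze" is the grip in N (left out, the last holds). Time passes only in rows, so rows that repeat a pose let the fingers close. It gives the time, the measured TCP pose, the force, the opening and the grip force at its end, in the units of the state.
- telemetry.get_obs(): the state, without advancing time (a new reading comes with each control period).
- cams.camera(name): name is "scene" or "top" or "wrist"; returns (picture, depth): 400x640x3 uint8, red, green, blue; 400x640 float32, m along the optical axis (not along the pixel's ray), 0 where there is no reading.
- cams.camera_info(name): a dict with "camera_matrix" (3x3 intrinsics, pixels), "R" (3x3) and "t" (3): a world point X has camera coordinates R X + t; the wrist camera has in their place "tool_from_camera" (4x4, takes a point from camera to tool coordinates, whose origin is the TCP and whose axes are the flange's). Camera axes: x right, y down, z forward; pixel columns grow to the right and rows downward; lengths in m; the calibration is good to about 2 mm. The wrist camera is an equidistant fisheye: a pixel r from the principal point sees the ray r / f radians off the axis. A picture is of the moment at which its call begins: read the wrist's pose just before it. camera_info takes no time and is no camera call.
- workorder.hand_in(): hands the job in; it is judged then, once.
Trained networks look in the newest picture that a camera, given by its name, has taken for a name from the list of things; names that differ only in an ending like _2 or _b are one class to them, and where a whole thing is asked for, a point or a joint stands for the part that bears it (a point fixed in the world has none). Each returns a list of dicts, best first, with "confidence" (0 to 1); they miss things now and then, are a little off and sometimes report something else, mostly with a low value. They report only what shows in the picture. A call takes as long as a camera call.
- finder.find_in(target, camera): "point" ([x, y, z] in m, in world coordinates, good to about 4 mm: the middle of the surface that is visible of it).
- finder.masks_of(target, camera): "region" (400x640 bool, what is visible of it).
The state is a dict: "time_s": time; "qpos": joint angles; "joint_vel": joint speeds; "tau": joint torques, N m; "ee_pos": TCP position; "eef_rot": TCP orientation; "force": force on the tool from outside, world axes, zero at the start; "moment": the same for the moment, N m; "grip_width": finger opening in m; "grip_force": force on a finger pad.
Only numpy, scipy, OpenCV 4.12 (cv2) and the standard library are available. Lean on these libraries where they do the work, as an engineer would, in place of code of your own. Each camera call takes 0.05 s, during which the arm holds its last target. There are 200 camera calls.

TASK

Load the tag printer: lift the tag cassette out of its wooden tray by its two short ends, set it down on the cork pad, then take it again across its long sides and lower it gently (do not drop it) onto the printer's feed bed, flat and centred between the two end cheeks, and let go. Then turn the printer's selector knob clockwise to the click position marked with the long bar, and leave it there. Leave the mug, the green cup and the tape roll where they stand.

Things in the scene. Friction and masses are not known exactly. Their poses are not given: they have to be found in the camera images.
- tags: Tag cassette: small open light-grey plastic carrier filled with brown card tags, a block 37 (its x, short) x 52 (its y, long) x 15 mm (z), about 60 to 125 g; loose. Origin at the middle of its underside. It lies in the tray with its long sides beside the tray's walls, so there it can only be gripped over its two short ends (52 mm apart).
- tag_tray: Fixed narrow wooden trough, outside 54 (x) x 146 (y) x 24 mm; inside 42 x 134 mm, floor 4 mm above the counter, walls 20 mm above that floor. Origin at the centre of its underside; its y runs along the trough. It stands to one side of the pad, the printer on the other, either way round.
- pad: Fixed thin square cork pad on the counter between tray and printer, 120 x 120 x 3 mm, clear of everything, for setting the cassette down. Origin at the centre of its underside.
- printer: Fixed low tag printer, 150 (x) x 230 (y) mm, front facing its -x; origin at the centre of its underside. The half at its -y side is the open feed deck, its top 14 mm above the counter; the half at its +y side is a white housing 48 mm tall with the selector on top.
- feed_bed (a point): Centre of the feed bed, on the dark rubber inlay, 14.7 mm above the counter, where the cassette's underside middle belongs. Axes as the printer's. Two white cheeks (34 mm long in x, 5 thick, 28 tall) stand 57 mm apart, at +y and -y: the cassette's 52 mm length lies along y between them, either way round. The deck is open 75 mm each way along x for the fingers.
- selector (a joint): Angle of the selector knob, rad, growing clockwise seen from above. Six click positions 40 degrees apart: 0, 0.698, 1.396, 2.094, 2.793, 3.491, stops just past the ends. A sprung detent pulls it into the nearest click; passing one takes about 0.06 N m. It starts at one of the first three. The long bar mark is at the fifth, 2.793; the others have small dots.
- selector_grip (a point): On the knob's axis in its black bar grip, 76 mm above the counter. The bar is 40 mm long, 12 wide, its top 6 mm above this point; its round skirt is 40 mm across, 3 high; a white line marks its pointer end. Frame turns with the knob: x along the bar to the pointer, z up (its x angle falls as the joint grows). The dial plate, 88 mm across, is 50 mm above the counter.
- selector_pointer (a point): Just beyond the pointer end of the knob, 27 mm from its axis, at the height of the dial plate; turns with the knob.
- bar_mark (a point): Middle of the long bar mark printed on the dial plate (15 x 5 mm, radial), 34.5 mm from the knob's axis.
- sand_mug: Bystander: loose speckled sand mug with a handle, 68 x 88 x 61 mm, beyond the pad; origin at the centre of its underside.
- green_cup: Bystander: loose small green cup without handle, 40 x 40 x 35 mm; origin at the centre of its underside.
- tape: Bystander: loose tape roll lying flat, 96 mm across, 48 mm tall; origin at the centre of its underside.

How it is judged:
By the outcome, as a careful person would: the job done as asked, in the order asked, and still so for the second after the job is handed in, with the robot touching nothing.
It also fails if it takes over 72 s, if anything falls off the work surface, if the arm or the gripper's body presses on something with over 40 N, if the wrist force passes 120 N, or if a joint passes its speed limit or range.

## Working session

There is one attempt and no reset: what is moved stays moved. The work goes in short steps, Python scripts to look and compute and a tool call to move; the robot and the scene stay as the last step left them, time stands still between calls to the robot, and variables do not carry over. Pictures are saved under pics/ and viewed, at most 10 in all, crops included, and the job is handed in when it is done.

Besides the shell and the picture viewer there is one more tool, called as name([rows], argument=value, ...), one row to a line, values as JSON. jog_arm: Moves the arm, as the interface text tells. Its arguments: {"type":"object","properties":{"rows":{"type":"array","items":{"type":"object","properties":{"gripper":{"type":"number"},"slide":{"type":"array","items":{"type":"number"}},"spin":{"type":"number"}}}},"squeeze":{"type":"number"}},"required":["rows"]}

```bash
mkdir -p pics; ls; cat > h.py <<'E'
import numpy as np, cv2
from station import telemetry, cams, workorder, finder
from scipy.spatial.transform import Rotation as Rn
def save(im,n): cv2.imwrite('pics/'+n+'.png',im[...,::-1])
def cloud(name,depth):
    c=cams.camera_info(name);K=np.array(c['camera_matrix']);R=np.array(c['R']);t=np.array(c['t'])
    v,u=np.mgrid[:400,:640]
    P=np.stack([(u-K[0,2])/K[0,0]*depth,(v-K[1,2])/K[1,1]*depth,depth],-1)
    return (P-t)@R
def proj(name,X):
    c=cams.camera_info(name);K=np.array(c['camera_matrix']);p=np.array(c['R'])@X+np.array(c['t']);p=K@p
    return p[:2]/p[2]
E
python3 - <<'E'
from h import *
o=telemetry.get_obs();print({k:np.round(v,3) for k,v in o.items()})
for n in['scene','top']:
    im,d=cams.camera(n);save(im,n+'0');np.save(n+'_d.npy',d);np.save(n+'_i.npy',im)
    for t in['tags','tag_tray','pad','printer','feed_bed','selector','selector_grip','selector_pointer','bar_mark','sand_mug','green_cup','tape']:
        r=finder.find_in(t,n);print(n,t,[(np.round(x['point'],3).tolist(),round(x['confidence'],2)) for x in r[:2]])
E
```

```text
pics
{'time_s': np.float64(0.0), 'qpos': array([-1.293,  0.3  ,  1.522,  0.   ,  1.321, -0.067]), 'joint_vel': array([-0.   , -0.002,  0.   , -0.   ,  0.   ,  0.002]), 'tau': array([-2.0000e-03, -5.3180e+01, -3.5273e+01,  7.1000e-02,  2.4000e-02,
       -0.0000e+00]), 'ee_pos': array([ 0.186, -0.518,  0.404]), 'eef_rot': array([-3.14 , -0.   ,  0.345]), 'force': array([ 0.207, -0.703,  0.594]), 'moment': array([ 0.01 , -0.08 , -0.016]), 'grip_force': np.float64(0.0), 'grip_width': np.float64(0.094)}
scene tags [([0.526, -0.209, 0.02], 0.53)]
scene tag_tray [([0.488, -0.199, 0.011], 0.67)]
scene pad [([0.487, 0.256, 0.068], 0.61), ([0.478, 0.049, 0.003], 0.59)]
scene printer [([0.488, 0.207, 0.026], 0.83)]
scene feed_bed [([0.481, 0.205, 0.028], 0.87)]
scene selector []
scene selector_grip [([0.488, 0.255, 0.065], 0.69)]
scene selector_pointer [([0.488, 0.254, 0.065], 0.53)]
scene bar_mark [([0.484, 0.211, 0.027], 0.97)]
scene sand_mug [([0.485, 0.258, 0.062], 0.57)]
scene green_cup [([0.484, 0.204, 0.024], 0.48)]
scene tape [([0.647, -0.405, 0.036], 0.72), ([0.481, 0.204, 0.029], 0.56)]
top tags [([0.524, -0.212, 0.018], 0.58)]
top tag_tray [([0.522, -0.19, 0.007], 0.87)]
top pad [([0.518, 0.004, -0.001], 0.74)]
top printer [([0.502, 0.213, 0.039], 0.91)]
top feed_bed [([0.498, 0.217, 0.038], 0.67)]
top selector [([0.496, 0.26, 0.066], 0.57)]
top selector_grip [([0.493, 0.254, 0.068], 0.5)]
top selector_pointer [([0.493, 0.259, 0.065], 0.48)]
top bar_mark [([0.501, 0.215, 0.038], 0.87)]
top sand_mug [([0.64, -0.035, 0.01], 0.79)]
top green_cup [([0.652, 0.056, 0.012], 0.78), ([0.492, 0.26, 0.065], 0.69)]
top tape [([0.634, -0.413, 0.042], 0.85)]
```

View pics/top0.png

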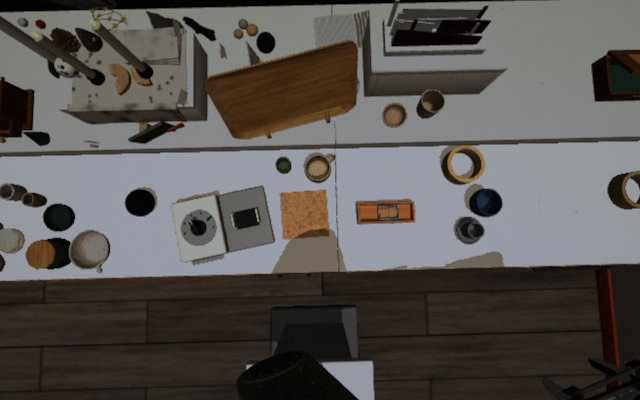

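View pics/scene0.png

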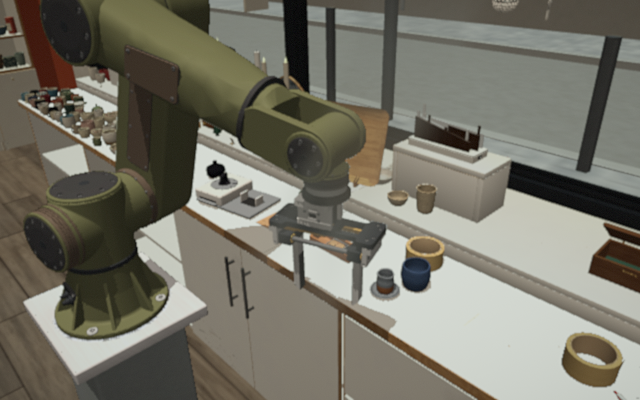

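The top view shows the tray at (385,211) with the cassette inside, the pad at (304,214), and the printer at (222,224). The knob is at (197,228), the feed bed at (246,217), the cup at (283,164) and the mug at (318,167). The scene view agrees, though the arm hides part of it. I'll look closer with the wrist camera.

```bash
cat >> h.py <<'E'
def tool():
    o=telemetry.get_obs();T=np.eye(4);T[:3,:3]=Rn.from_euler('xyz',o['eef_rot']).as_matrix();T[:3,3]=o['ee_pos'];return T
def go(p,yaw):
    "slide and spin to bring TCP to world p with given yaw (mod pi)"
    T=tool();s=T[:3,:3].T@(np.array(p)-T[:3,3]);y=Rn.from_matrix(T[:3,:3]).as_euler('xyz')[2]
    sp=-(yaw-y);sp=(sp+np.pi/2)%np.pi-np.pi/2
    print('slide',np.round(s,4),'spin',round(sp,4))
def wrist(name=None):
    T=tool();im,d=cams.camera('wrist');C=cams.camera_info('wrist')
    if name: save(im,name)
    return T@np.array(C['tool_from_camera']),im,d,np.array(C['camera_matrix'])
def wcloud(M,d,K):
    v,u=np.mgrid[:400,:640]
    x=(u-K[0,2])/K[0,0];y=(v-K[1,2])/K[1,1];r=np.hypot(x,y);s=np.where(r>1e-6,np.tan(np.minimum(r,1.5))/np.maximum(r,1e-6),1)
    P=np.stack([x*s*d,y*s*d,d],-1)
    return P@M[:3,:3].T+M[:3,3]
def wray(M,K,u,v):
    x=(u-K[0,2])/K[0,0];y=(v-K[1,2])/K[1,1];r=np.hypot(x,y)
    D=np.array([x/r*np.sin(r),y/r*np.sin(r),np.cos(r)]);return M[:3,3],M[:3,:3]@D
E
python3 - <<'E'
from h import *
C=cams.camera_info('wrist');print(np.round(C['tool_from_camera'],3),C['camera_matrix'])
go([0.5,-0.12,0.40],0)
E
```

```text
[[ 0.    -0.974 -0.227  0.066]
 [ 1.    -0.     0.001  0.   ]
 [-0.001 -0.227  0.974  0.02 ]
 [ 0.     0.     0.     1.   ]] [[309.70691629   0.         323.58967944]
 [  0.         309.70691629 199.93873282]
 [  0.           0.           1.        ]]
slide [ 0.43   -0.268   0.0046] spin 0.3448
```

jog_arm([
  {"gripper": 0.094, "slide": [0.43, -0.268, 0.0], "spin": 0.345},
  {"gripper": 0.094, "slide": [0.43, -0.268, 0.0], "spin": 0.345},
  {"gripper": 0.094, "slide": [0.43, -0.268, 0.0], "spin": 0.345},
  {"gripper": 0.094, "slide": [0.43, -0.268, 0.0], "spin": 0.345},
  {"gripper": 0.094, "slide": [0.43, -0.268, 0.0], "spin": 0.345},
  {"gripper": 0.094, "slide": [0.43, -0.268, 0.0], "spin": 0.345},
  {"gripper": 0.094, "slide": [0.43, -0.268, 0.0], "spin": 0.345},
  {"gripper": 0.094, "slide": [0.43, -0.268, 0.0], "spin": 0.345},
])

```text
time_s: 2.1
ee_pos: [0.4318, -0.2057, 0.405]
eef_rot: [3.141, -0.001, -0.0]
force: [-0.1, -0.1, -0.0]
grip_width: 0.0938
grip_force: 0.0
```

jog_arm([
  {},
  {},
  {},
  {},
  {},
  {},
])

```text
$.rows[0]: bad value
```

```bash
python3 - <<'E'
from h import *
M,im,d,K=wrist('w1');np.savez('w1.npz',M=M,im=im,d=d,K=K)
P=wcloud(M,d,K)
for t in['tags','tag_tray','pad']:
    r=finder.masks_of(t,'wrist')
    for x in r[:1]:
        m=x['region']&(d>0);Q=P[m];v,u=np.nonzero(x['region'])
        (c,s,a)=cv2.minAreaRect((Q[:,:2]*1000).astype(np.float32))
        print(t,round(x['confidence'],2),u.mean(),v.mean(),'rect',np.round(c,1),np.round(s,1),a,'z',np.percentile(Q[:,2],[2,25,50,75,98]).round(4))
go([0.525,-0.06,0.40],0)
E
```

```text
tags 0.81 328.10706787963613 109.24212736179146 rect [ 522.6 -212. ] [39.4 54.8] 0.14025229215621948 z [0.0057 0.0129 0.018  0.0188 0.0201]
pad 0.92 170.09055058395268 117.10768997421508 rect [522.3   3.9] [120.1 122.2] 2.9439940452575684 z [0.0016 0.0028 0.0033 0.0038 0.005 ]
slide [ 0.0941 -0.1468  0.0046] spin 0.0022
```

View pics/w1.png

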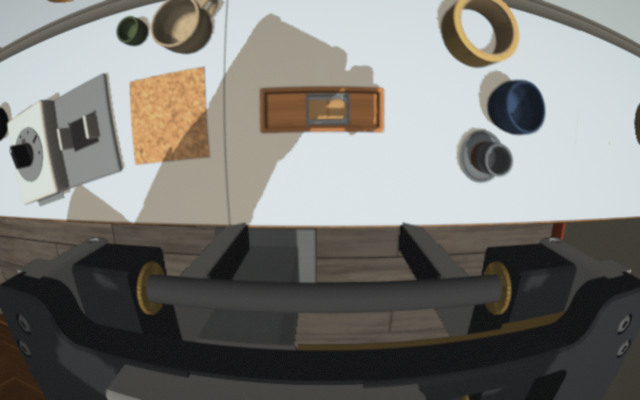

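The cassette shows at (327,109) in the tray (322,110), with its long side along world y. The pad is at (170,117) and the printer on the left at (65,145). I'll take a second view from lower down.

jog_arm([
  {"gripper": 0.07, "slide": [0.05, 0.006, 0.115], "spin": 0.0},
  {"gripper": 0.07, "slide": [0.05, 0.006, 0.115], "spin": 0.0},
  {"gripper": 0.07, "slide": [0.05, 0.006, 0.115], "spin": 0.0},
  {"gripper": 0.07, "slide": [0.05, 0.006, 0.115], "spin": 0.0},
  {"gripper": 0.07, "slide": [0.05, 0.006, 0.115], "spin": 0.0},
  {"gripper": 0.07, "slide": [0.05, 0.006, 0.115], "spin": 0.0},
])

```text
time_s: 2.9
ee_pos: [0.4805, -0.2143, 0.2915]
eef_rot: [3.14, -0.002, -0.001]
force: [0.9, -0.6, 1.1]
grip_width: 0.0703
grip_force: 0.0
```

```bash
python3 - <<'E'
from h import *
M,im,d,K=wrist('w2');np.savez('w2.npz',M=M,im=im,d=d,K=K)
P=wcloud(M,d,K);print(tool()[:3,3])
for t in['tags','tag_tray','pad']:
    r=finder.masks_of(t,'wrist')
    for x in r[:1]:
        m=x['region']&(d>0);Q=P[m];v,u=np.nonzero(x['region'])
        (c,s,a)=cv2.minAreaRect((Q[:,:2]*1000).astype(np.float32))
        print(t,round(x['confidence'],2),u.mean(),v.mean(),'rect',np.round(c,1),np.round(s,1),a,'z',np.percentile(Q[:,2],[2,25,50,75,98]).round(4))
        if t=='tags':
            z=np.median(Q[Q[:,2]>.014][:,2]);T=Q[Q[:,2]>.0165]
            print('top',z,cv2.minAreaRect((T[:,:2]*1000).astype(np.float32)))
m=(P[...,2]>.0215)&(P[...,2]<.03)&(abs(P[...,0]-.5226)<.05)&(abs(P[...,1]+.207)<.1)
print('tray',cv2.minAreaRect((P[m][:,:2]*1000).astype(np.float32)),np.median(P[m][:,2]))
go([.5226,-.212,.205],0)
E
```

```text
[ 0.48052852 -0.21413763  0.29153761]
tags 0.77 320.0515759312321 159.60709169054442 rect [ 520.8 -212.7] [39.2 53.6] 0.4256606996059418 z [0.0059 0.0123 0.0181 0.0188 0.0199]
top 0.018472636367658807 ((521.50537109375, -211.67718505859375), (51.36863327026367, 36.75756072998047), 89.68206787109375)
tag_tray 0.78 310.5299491211841 161.20744680851064 rect [ 519.4 -207.4] [ 58.6 151. ] 0.9276384711265564 z [0.0031 0.0043 0.0057 0.0236 0.0252]
pad 0.59 118.69691040164778 163.11307929969104 rect [522.2   5.6] [121.4 126. ] 2.731494426727295 z [0.0016 0.0027 0.0032 0.0037 0.0046]
tray ((521.5736694335938, -204.51608276367188), (53.587581634521484, 146.8341064453125), 0.02953692339360714) 0.023981424614443733
slide [ 0.0418 -0.0019  0.0859] spin -0.0005
```

jog_arm([
  {"gripper": 0.07, "slide": [0.041, -0.002, 0.04], "spin": 0.0},
  {"gripper": 0.07, "slide": [0.041, -0.002, 0.04], "spin": 0.0},
  {"gripper": 0.07, "slide": [0.041, -0.002, 0.055], "spin": 0.0},
  {"gripper": 0.07, "slide": [0.041, -0.002, 0.07], "spin": 0.0},
  {"gripper": 0.07, "slide": [0.041, -0.002, 0.08], "spin": 0.0},
  {"gripper": 0.07, "slide": [0.041, -0.002, 0.086], "spin": 0.0},
  {"gripper": 0.07, "slide": [0.041, -0.002, 0.086], "spin": 0.0},
  {"gripper": 0.07, "slide": [0.041, -0.002, 0.086], "spin": 0.0},
])

```text
time_s: 3.9
ee_pos: [0.5218, -0.2118, 0.204]
eef_rot: [3.141, -0.001, -0.0]
force: [0.1, -1.2, 0.0]
grip_width: 0.0699
grip_force: 0.0
```

jog_arm([
  {"gripper": 0.045, "slide": [0, 0, 0], "spin": 0.0},
  {"gripper": 0.045, "slide": [0, 0, 0], "spin": 0.0},
  {"gripper": 0.045, "slide": [0, 0, 0], "spin": 0.0},
  {"gripper": 0.045, "slide": [0, 0, 0], "spin": 0.0},
  {"gripper": 0.045, "slide": [0, 0, 0], "spin": 0.0},
  {"gripper": 0.045, "slide": [0, 0, 0], "spin": 0.0},
], squeeze=15)

```text
time_s: 4.5
ee_pos: [0.5219, -0.2117, 0.2038]
eef_rot: [3.142, -0.0, -0.0]
force: [-0.9, 0.5, 2.9]
grip_width: 0.0519
grip_force: 15.0
```

jog_arm([
  {"gripper": 0.045, "slide": [0, 0, -0.02], "spin": 0.0},
  {"gripper": 0.045, "slide": [0, 0, -0.05], "spin": 0.0},
  {"gripper": 0.045, "slide": [0, 0, -0.09], "spin": 0.0},
  {"gripper": 0.045, "slide": [0, 0, -0.1], "spin": 0.0},
  {"gripper": 0.045, "slide": [-0.01, -0.05, -0.11], "spin": 0.0},
  {"gripper": 0.045, "slide": [-0.02, -0.1, -0.11], "spin": 0.0},
  {"gripper": 0.045, "slide": [-0.02, -0.15, -0.11], "spin": 0.0},
  {"gripper": 0.045, "slide": [-0.02, -0.2, -0.11], "spin": 0.0},
])

```text
time_s: 5.3
ee_pos: [0.5013, -0.0128, 0.3132]
eef_rot: [-3.141, 0.0, -0.001]
force: [1.0, 0.4, -0.2]
grip_width: 0.0518
grip_force: 15.0
```

jog_arm([
  {"gripper": 0.045, "slide": [0, -0.03, 0], "spin": 0.0},
  {"gripper": 0.045, "slide": [0, -0.03, 0], "spin": 0.0},
  {"gripper": 0.045, "slide": [0, -0.03, 0], "spin": 0.0},
  {"gripper": 0.045, "slide": [0, -0.03, 0], "spin": 0.0},
])

```text
time_s: 5.7
ee_pos: [0.502, 0.0147, 0.3133]
eef_rot: [3.141, 0.0, -0.001]
force: [0.7, -0.3, -1.0]
grip_width: 0.0516
grip_force: 15.0
```

```bash
python3 - <<'E'
from h import *
print(np.round(telemetry.get_obs()['qpos'],3))
M,im,d,K=wrist('w3');np.savez('w3.npz',M=M,im=im,d=d,K=K)
P=wcloud(M,d,K);print(tool()[:3,3])
for t in['pad','printer','feed_bed','selector_grip','selector_pointer','bar_mark','tags','sand_mug','green_cup']:
    print(t,[(np.round(x['point'],4).tolist(),round(x['confidence'],2)) for x in finder.find_in(t,'wrist')[:2]])
    r=finder.masks_of(t,'wrist')
    for x in r[:1]:
        m=x['region']&(d>0);Q=P[m];v,u=np.nonzero(x['region'])
        (c,s,a)=cv2.minAreaRect((Q[:,:2]*1000).astype(np.float32))
        print(t,round(x['confidence'],2),u.mean(),v.mean(),'rect',np.round(c,1),np.round(s,1),a,'z',np.percentile(Q[:,2],[2,25,50,75,98]).round(4))
E
```

```text
[-0.044  0.293  1.757 -0.     1.092  1.528]
[0.50200786 0.01454015 0.31334429]
pad [([0.5361, 0.0044, 0.002], 0.79)]
pad 0.84 336.2535077288942 163.97447483154974 rect [523.5   3.7] [119.8 123.8] 1.9919930696487427 z [0.0018 0.0029 0.0034 0.0039 0.0049]
printer [([0.5181, 0.1837, 0.0163], 0.72)]
printer 0.92 152.42693397622975 187.1706213255509 rect [506.5 234.5] [149.3 299.7] 7.722896575927734 z [0.0128 0.0143 0.0154 0.0477 0.0745]
feed_bed [([0.5137, 0.1793, 0.0092], 0.72), ([0.6451, -0.0429, 0.0285], 0.55)]
feed_bed 0.78 152.66258531540848 187.52405377456049 rect [506.2 213. ] [156.  347.1] 8.036203384399414 z [0.0121 0.0142 0.0153 0.0477 0.0766]
selector_grip [([0.4963, 0.2568, 0.0653], 0.66)]
selector_grip 0.89 76.94934876989869 218.97178002894356 rect [494.  277.5] [43.8 68.5] 7.943362236022949 z [0.05   0.0539 0.0658 0.0782 0.0831]
selector_pointer [([0.4937, 0.2616, 0.0695], 0.8)]
selector_pointer 0.79 77.24409448818898 219.58740157480315 rect [495.8 259.3] [44.2 31.3] 17.204666137695312 z [0.0518 0.0546 0.0667 0.0782 0.0831]
bar_mark [([0.522, 0.1806, 0.0156], 0.59), ([0.4925, 0.2541, 0.0639], 0.23)]
bar_mark 0.63 152.71924902001237 187.44109758613575 rect [506.2 212.7] [158.8 346.7] 8.925607681274414 z [0.012  0.0142 0.0153 0.0477 0.0773]
tags []
tags 0.95 323.81035966270866 241.59249698847015 rect [481.   24.3] [ 78.8 104.9] 44.242164611816406 z [0.1151 0.123  0.1275 0.1282 0.1293]
sand_mug [([0.6434, -0.042, 0.0261], 0.84)]
sand_mug 0.64 384.27892097527234 49.25453916652257 rect [638.9 -40.4] [74.8 84.5] 51.861019134521484 z [0.0039 0.0059 0.0254 0.0517 0.061 ]
green_cup [([0.6509, 0.0566, 0.0173], 0.67)]
green_cup 0.61 625.1956066945606 102.56903765690376 rect [ 639.1 -396.6] [79.8 89.4] 46.15409851074219 z [0.0015 0.0137 0.0268 0.0399 0.0484]
```

View pics/w3.png

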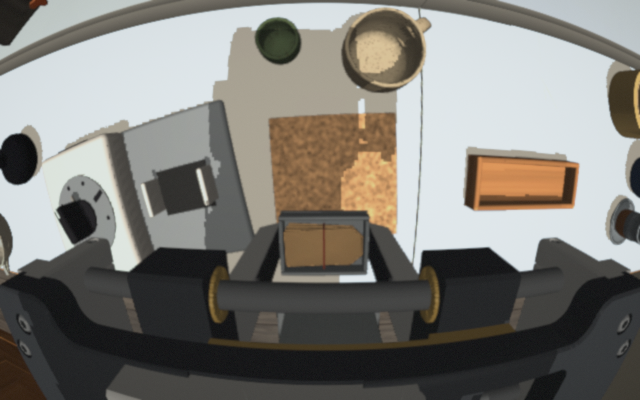

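The cassette hangs level in the fingers at (323,242). The pad is at (333,170), and the printer's bed is at (182,187) with its cheeks. The knob sits at (75,220) and the long bar mark near (97,195). I'll set the cassette down on the pad.

jog_arm([
  {"gripper": 0.045, "slide": [0.013, 0.01, 0.03], "spin": 0.0},
  {"gripper": 0.045, "slide": [0.013, 0.01, 0.065], "spin": 0.0},
  {"gripper": 0.045, "slide": [0.013, 0.01, 0.09], "spin": 0.0},
  {"gripper": 0.045, "slide": [0.013, 0.01, 0.1], "spin": 0.0},
  {"gripper": 0.045, "slide": [0.013, 0.01, 0.105], "spin": 0.0},
  {"gripper": 0.045, "slide": [0.013, 0.01, 0.108], "spin": 0.0},
  {"gripper": 0.045, "slide": [0.013, 0.01, 0.11], "spin": 0.0},
  {"gripper": 0.045, "slide": [0.013, 0.01, 0.11], "spin": 0.0},
])

```text
time_s: 7.45
ee_pos: [0.5151, 0.0055, 0.2043]
eef_rot: [3.142, -0.001, -0.0]
force: [0.1, 1.0, -0.1]
grip_width: 0.052
grip_force: 15.0
```

jog_arm([
  {"gripper": 0.045, "slide": [0, 0, 0.001], "spin": 0.0},
  {"gripper": 0.045, "slide": [0, 0, 0.0015], "spin": 0.0},
  {"gripper": 0.045, "slide": [0, 0, 0.0015], "spin": 0.0},
])

```text
time_s: 7.75
ee_pos: [0.5151, 0.0055, 0.2027]
eef_rot: [3.142, -0.001, -0.0]
force: [-2.2, -0.0, 5.2]
grip_width: 0.052
grip_force: 15.0
```

jog_arm([
  {"gripper": 0.07, "slide": [0, 0, 0], "spin": 0.0},
  {"gripper": 0.07, "slide": [0, 0, 0], "spin": 0.0},
  {"gripper": 0.07, "slide": [0, 0, 0], "spin": 0.0},
  {"gripper": 0.07, "slide": [0, 0, -0.01], "spin": 0.0},
  {"gripper": 0.07, "slide": [0, 0, -0.03], "spin": 0.0},
  {"gripper": 0.07, "slide": [0, 0, -0.06], "spin": 0.0},
  {"gripper": 0.07, "slide": [0, 0, -0.1], "spin": 0.0},
  {"gripper": 0.07, "slide": [-0.03, -0.04, -0.12], "spin": 0.0},
])

```text
time_s: 8.55
ee_pos: [0.4884, 0.041, 0.3242]
eef_rot: [3.141, -0.005, -0.004]
force: [0.3, 1.5, -0.2]
grip_width: 0.0699
grip_force: 0.0
```

jog_arm([
  {"gripper": 0.07, "slide": [-0.02, -0.1, -0.03], "spin": 0.0},
  {"gripper": 0.07, "slide": [-0.02, -0.1, -0.03], "spin": 0.0},
  {"gripper": 0.07, "slide": [-0.02, -0.1, -0.03], "spin": 0.0},
  {"gripper": 0.07, "slide": [-0.02, -0.1, -0.03], "spin": 0.0},
  {"gripper": 0.07, "slide": [-0.02, -0.1, -0.03], "spin": 0.0},
])

```text
time_s: 9.05
ee_pos: [0.4672, 0.1419, 0.3504]
eef_rot: [3.141, 0.001, -0.001]
force: [-0.3, -0.1, -1.2]
grip_width: 0.0697
grip_force: 0.0
```

```bash
python3 - <<'E'
from h import *
M,im,d,K=wrist('w4');np.savez('w4.npz',M=M,im=im,d=d,K=K)
P=wcloud(M,d,K);print(tool()[:3,3])
for t in['tags','printer','selector_grip','selector_pointer','bar_mark']:
    r=finder.masks_of(t,'wrist')
    for x in r[:1]:
        m=x['region']&(d>0);Q=P[m];v,u=np.nonzero(x['region'])
        if t=='tags': Q=Q[Q[:,2]>.0155]
        (c,s,a)=cv2.minAreaRect((Q[:,:2]*1000).astype(np.float32))
        print(t,round(x['confidence'],2),u.mean(),v.mean(),'rect',np.round(c,1),np.round(s,1),a,'z',np.percentile(Q[:,2],[2,25,50,75,98]).round(4))
# height-layer views
Z=P[...,2]
def lay(n,lo,hi,box):
    m=(Z>lo)&(Z<hi)&(P[...,0]>box[0])&(P[...,0]<box[1])&(P[...,1]>box[2])&(P[...,1]<box[3])&(d>0)
    Q=P[m];r=cv2.minAreaRect((Q[:,:2]*1000).astype(np.float32));print(n,m.sum(),np.round(r[0],1),np.round(r[1],1),round(r[2],2),'z',np.median(Q[:,2]).round(4));return Q
lay('deck',.011,.017,(.4,.62,.07,.36))
lay('housing',.044,.0495,(.4,.62,.1,.4))
lay('cheeks',.034,.0435,(.45,.55,.1,.2))
lay('knobtop',.079,.086,(.42,.56,.18,.33))
E
```

```text
[0.46733937 0.14159336 0.35027631]
tags 0.77 447.7537128712871 149.40408415841586 rect [514.5   5.9] [52.5 37.7] 89.9657211303711 z [0.0158 0.017  0.0176 0.0181 0.0192]
printer 0.59 259.59266962906935 157.10793860893133 rect [501.3 221.9] [174.5 262.9] 12.101624488830566 z [0.0127 0.0144 0.0235 0.0486 0.0766]
selector_grip 0.93 195.58090379008746 174.0502915451895 rect [499.2 258. ] [45.4 24.5] 29.8642635345459 z [0.052  0.054  0.0698 0.0817 0.0835]
selector_pointer 0.86 195.23769923769925 174.17810117810117 rect [496.2 267. ] [48.8 35.6] 74.41150665283203 z [0.0514 0.054  0.0704 0.0817 0.0836]
bar_mark 0.58 259.4843809403117 156.97386262831074 rect [498.9 221.1] [177.5 263.7] 11.652010917663574 z [0.0128 0.0144 0.0243 0.0486 0.0758]
deck 15220 [514.9 153.1] [150.6 118.8] 11.45 z 0.0144
housing 9025 [494.8 259.2] [281.7 161.8] 89.62 z 0.0481
cheeks 424 [504.2 167.4] [ 54.7 112.1] 34.03 z 0.0418
knobtop 552 [493.6 262.1] [39.7 12.7] 30.7 z 0.0821
```

View pics/w4.png

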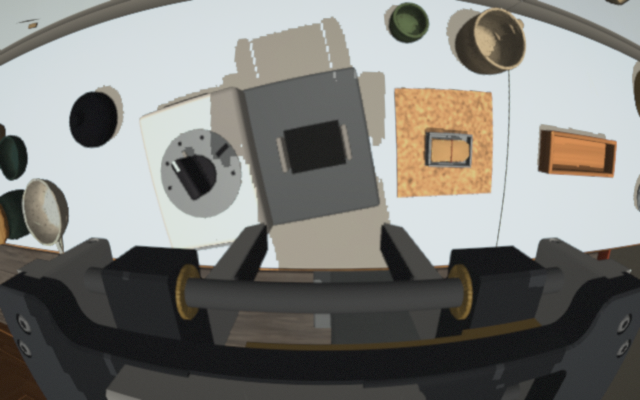

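The cassette lies flat on the pad at (449,149). The deck inlay is at (315,147) between cheeks at (282,152) and (346,142). The knob is at (195,175) with its pointer end at upper left (178,165), and the bar mark is at about (222,150). Next I'll measure the bed and the dial precisely.

```bash
python3 - <<'E'
from h import *
z=np.load('w4.npz');M,im,d,K=z['M'],z['im'],z['d'],z['K'];P=wcloud(M,d,K)
Z=P[...,2];g=im.astype(int).sum(-1)/3
def rect(n,m):
    n_,l,s,c=cv2.connectedComponentsWithStats(m.astype(np.uint8))
    for i in np.argsort(-s[1:,4])[:2]+1:
        Q=P[l==i];r=cv2.minAreaRect((Q[:,:2]*1000).astype(np.float32));print(n,s[i,4],c[i].round(1),np.round(r[0],1),np.round(r[1],1),round(r[2],2),'z',np.median(Q[:,2]).round(4),'med',np.median(Q[:,:2],0).round(4))
box=(P[...,0]>.45)&(P[...,0]<.57)&(P[...,1]>.09)&(P[...,1]<.205)
rect('inlay',box&(Z<.019)&(g<45))
rect('cheek',box&(Z>.037))
w=(P[...,0]>.45)&(P[...,0]<.54)&(P[...,1]>.21)&(P[...,1]<.31)
rect('knob',w&(Z>.078))
rect('plate+',w&(Z>.0492)&(Z<.052))
# orthophoto of dial at z=0.05
s=0.3;N=360
xx=.4936+(N/2-np.arange(N))[:,None]*s/1000+0*np.zeros((N,N));yy=.262+(N/2-np.arange(N))[None,:]*s/1000+0*np.zeros((N,N))
def ortho(h):
    X=np.stack([xx,yy,np.full((N,N),h)],-1);c=(X-M[:3,3])@M[:3,:3];r=np.hypot(c[...,0],c[...,1]);th=np.arctan2(r,c[...,2])
    return cv2.remap(im,(K[0,2]+K[0,0]*th*c[...,0]/r).astype(np.float32),(K[1,2]+K[1,1]*th*c[...,1]/r).astype(np.float32),1)
save(np.hstack([ortho(.05),ortho(.082)]),'dial')
E
```

```text
inlay 2328 [314.4 146.5] [515.2 151.1] [44.1 56.2] 11.13 z 0.0151 med [0.5157 0.1514]
cheek 66773 [308.4 327.8] [495. 147.] [116.3  76.6] 88.26 z 0.2841 med [0.4955 0.1419]
cheek 199 [281.4 154.3] [513.1 161.7] [32.3 46.2] 10.54 z 0.0419 med [0.51   0.1814]
knob 3892 [ 76.  275.9] [489.4 214.2] [34.2 17.8] 23.84 z 0.267 med [0.498  0.2146]
knob 1225 [ 47.1 377.4] [471.2 220.8] [24.3 21.5] 0.78 z 0.2916 med [0.4725 0.2207]
plate+ 3966 [202.4 172.8] [493.7 263.1] [88.4 87.9] 65.72 z 0.0504 med [0.4945 0.2553]
plate+ 5 [172.8 133. ] [535.3 289.1] [3.9 2. ] 71.59 z 0.0494 med [0.5349 0.2889]
```

View pics/dial.png

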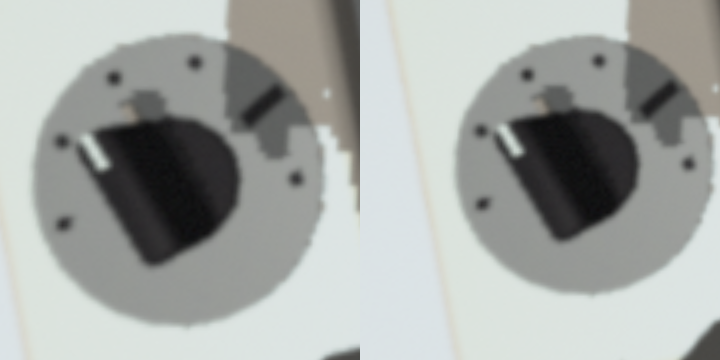

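The dial reads cleanly. The dots run clockwise from lower left and the long bar is the 5th mark. The pointer is at the 3rd mark (30.7° from world x, bar mark at about -49°), so it needs two clicks, 80° clockwise. Next I'll re-grasp the cassette across its long sides.

jog_arm([
  {"gripper": 0.06, "slide": [0.048, 0.136, 0.06], "spin": -1.571},
  {"gripper": 0.06, "slide": [0.048, 0.136, 0.06], "spin": -1.571},
  {"gripper": 0.06, "slide": [0.048, 0.136, 0.06], "spin": -1.571},
  {"gripper": 0.06, "slide": [0.048, 0.136, 0.06], "spin": -1.571},
  {"gripper": 0.06, "slide": [0.048, 0.136, 0.06], "spin": -1.571},
  {"gripper": 0.06, "slide": [0.048, 0.136, 0.06], "spin": -1.571},
  {"gripper": 0.06, "slide": [0.048, 0.136, 0.06], "spin": -1.571},
  {"gripper": 0.06, "slide": [0.048, 0.136, 0.06], "spin": -1.571},
])

```text
time_s: 10.15
ee_pos: [0.5151, 0.0062, 0.2905]
eef_rot: [-3.141, 0.0, 1.167]
force: [-0.2, -0.3, 0.1]
grip_width: 0.0602
grip_force: 0.0
```

```bash
python3 - <<'E'
from h import *
print(tool()[:3,3],telemetry.get_obs()['eef_rot']);go([.515,.0055,.205],np.pi/2)
E
```

```text
[0.51510806 0.00618326 0.2905134 ] [-3.14120930e+00  1.47269074e-04  1.16732015e+00]
slide [-0.0007  0.0002  0.0855] spin -0.4035
```

jog_arm([
  {"gripper": 0.06, "slide": [0, 0, 0.02], "spin": -0.38},
  {"gripper": 0.06, "slide": [0, 0, 0.02], "spin": -0.38},
  {"gripper": 0.06, "slide": [0, 0, 0.02], "spin": -0.38},
  {"gripper": 0.06, "slide": [0, 0, 0.02], "spin": -0.38},
  {"gripper": 0.06, "slide": [0, 0, 0.02], "spin": -0.38},
])

```text
time_s: 10.65
ee_pos: [0.5151, 0.0064, 0.2707]
eef_rot: [-3.142, -0.0, 1.539]
force: [0.7, -0.1, -0.2]
grip_width: 0.06
grip_force: 0.0
```

```bash
python3 - <<'E'
from h import *
print(tool()[:3,3],telemetry.get_obs()['eef_rot']);go([.515,.0055,.205],np.pi/2)
M,im,d,K=wrist();P=wcloud(M,d,K)
x=finder.masks_of('tags','wrist')[0];Q=P[x['region']&(d>0)];Q=Q[(Q[:,2]>.0155)&(Q[:,2]<.022)]
print(x['confidence'],cv2.minAreaRect((Q[:,:2]*1000).astype(np.float32)),np.median(Q[:,2]))
E
```

```text
[0.51511572 0.00641054 0.27069181] [-3.14153958e+00 -2.22713420e-05  1.53879030e+00]
slide [-0.0009 -0.0001  0.0657] spin -0.032
0.63 ((514.5377197265625, 5.399192810058594), (37.07000732421875, 52.57926559448242), 0.17175911366939545) 0.017527577164255737
```

jog_arm([
  {"gripper": 0.06, "slide": [-0.001, 0, 0.03], "spin": -0.032},
  {"gripper": 0.06, "slide": [-0.001, 0, 0.045], "spin": -0.032},
  {"gripper": 0.06, "slide": [-0.001, 0, 0.055], "spin": -0.032},
  {"gripper": 0.06, "slide": [-0.001, 0, 0.062], "spin": -0.032},
  {"gripper": 0.06, "slide": [-0.001, 0, 0.065], "spin": -0.032},
  {"gripper": 0.06, "slide": [-0.001, 0, 0.065], "spin": -0.032},
])

```text
time_s: 11.35
ee_pos: [0.5152, 0.0057, 0.2058]
eef_rot: [3.141, 0.0, 1.574]
force: [0.1, 0.4, -0.0]
grip_width: 0.0602
grip_force: 0.0
```

jog_arm([
  {"gripper": 0.03, "slide": [0, 0, 0], "spin": 0.0},
  {"gripper": 0.03, "slide": [0, 0, 0], "spin": 0.0},
  {"gripper": 0.03, "slide": [0, 0, 0], "spin": 0.0},
  {"gripper": 0.03, "slide": [0, 0, 0], "spin": 0.0},
  {"gripper": 0.03, "slide": [0, 0, 0], "spin": 0.0},
  {"gripper": 0.03, "slide": [0, 0, 0], "spin": 0.0},
], squeeze=15)

```text
time_s: 11.95
ee_pos: [0.5151, 0.0056, 0.2061]
eef_rot: [3.141, 0.0, 1.574]
force: [-1.8, 0.1, 5.6]
grip_width: 0.0369
grip_force: 15.0
```

jog_arm([
  {"gripper": 0.03, "slide": [0, 0, -0.03], "spin": 0.0},
  {"gripper": 0.03, "slide": [0, 0, -0.07], "spin": 0.0},
  {"gripper": 0.03, "slide": [0, 0, -0.11], "spin": 0.0},
  {"gripper": 0.03, "slide": [0.04, 0, -0.12], "spin": -0.1},
  {"gripper": 0.03, "slide": [0.06, 0, -0.12], "spin": -0.195},
  {"gripper": 0.03, "slide": [0.06, 0, -0.12], "spin": -0.195},
  {"gripper": 0.03, "slide": [0.06, 0, -0.12], "spin": -0.195},
  {"gripper": 0.03, "slide": [0.06, 0, -0.12], "spin": -0.195},
])

```text
time_s: 12.75
ee_pos: [0.5149, 0.0649, 0.3253]
eef_rot: [-3.141, -0.0, 1.767]
force: [0.3, -1.2, -0.7]
grip_width: 0.0368
grip_force: 15.0
```

```bash
python3 - <<'E'
from h import *
M,im,d,K=wrist('w5');np.savez('w5.npz',M=M,im=im,d=d,K=K);P=wcloud(M,d,K)
Z=P[...,2];g=im.astype(int).sum(-1)/3;print(tool()[:3,3],telemetry.get_obs()['eef_rot'])
def rect(n,m,k=1):
    n_,l,s,c=cv2.connectedComponentsWithStats(m.astype(np.uint8))
    for i in np.argsort(-s[1:,4])[:k]+1:
        Q=P[l==i];r=cv2.minAreaRect((Q[:,:2]*1000).astype(np.float32));print(n,s[i,4],c[i].round(1),np.round(r[0],1),np.round(r[1],1),round(r[2],2),'z',np.median(Q[:,2]).round(4),'mean',Q[:,:2].mean(0).round(4))
box=(P[...,0]>.45)&(P[...,0]<.58)&(P[...,1]>.09)&(P[...,1]<.205)
rect('deck',box&(Z>.0115)&(Z<.019))
rect('inlay',box&(Z<.019)&(g<45))
# inlay extent in printer axes
m=box&(Z<.019)&(Z>.012)&(g<45);a=np.radians(11.3);ux=np.array([np.cos(a),np.sin(a)]);uy=np.array([-ux[1],ux[0]])
Q=P[m][:,:2]-[.5152,.1511];print('x',np.percentile(Q@ux,[1,99])*1e3,'y',np.percentile(Q@uy,[1,99])*1e3)
c=box&(Z>.038)&(Z<.046)
rect('cheeks',c,2)
Q=P[c][:,:2]-[.5152,.1511];y=Q@uy;x=Q@ux
for s in(y>0,y<0): print('cheek',s.sum(),np.percentile(y[s],[2,50,98])*1e3,np.percentile(x[s],[2,98])*1e3)
E
```

```text
[0.51492574 0.06486597 0.32535331] [-3.14087372e+00 -1.82166579e-05  1.76667499e+00]
deck 14900 [338.3 111. ] [515.  147.5] [130. 115.] 0.01 z 0.0145 mean [0.5129 0.149 ]
inlay 1729 [338.8 119.3] [515.9 146.5] [43.3 46. ] 11.19 z 0.0151 mean [0.5148 0.1408]
x [-21.81061372  21.1174102 ] y [-27.59487333  15.33463448]
cheeks 230 [342.8 142.5] [520.8 120.9] [33.4  4.3] 11.54 z 0.0419 mean [0.5209 0.121 ]
cheeks 229 [342.9  71.5] [509.1 181.1] [32.3  4.7] 12.39 z 0.0418 mean [0.509 0.181]
cheek 383 [28.41477508 32.21596257 61.02496474] [-52.95278605  15.0204978 ]
cheek 230 [-32.81604153 -30.88288454 -28.49449217] [-16.29349014  15.5841143 ]
```

View pics/w5.png

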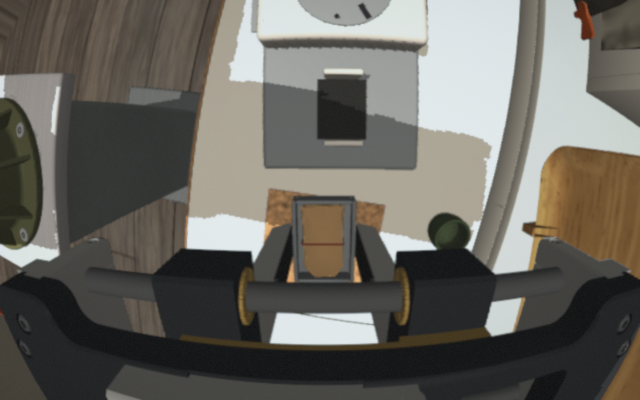

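The cassette is held across its long sides at (323,240). The bed is at (341,110), and the cheeks at (343,71) and (343,142) give a midpoint of (0.515, 0.151) and yaw 0.195. That matches the inlay from the earlier view. I'll hover over the bed.

jog_arm([
  {"gripper": 0.03, "slide": [0.04, 0.008, 0.0], "spin": 0.0},
  {"gripper": 0.03, "slide": [0.0845, 0.017, 0.0], "spin": 0.0},
  {"gripper": 0.03, "slide": [0.0845, 0.017, 0.03], "spin": 0.0},
  {"gripper": 0.03, "slide": [0.0845, 0.017, 0.06], "spin": 0.0},
  {"gripper": 0.03, "slide": [0.0845, 0.017, 0.06], "spin": 0.0},
  {"gripper": 0.03, "slide": [0.0845, 0.017, 0.06], "spin": 0.0},
])

```text
time_s: 13.4
ee_pos: [0.5153, 0.1513, 0.2662]
eef_rot: [-3.141, 0.0, 1.767]
force: [1.4, -0.9, -0.8]
grip_width: 0.0368
grip_force: 15.0
```

```bash
python3 - <<'E'
from h import *
print(tool()[:3,3],telemetry.get_obs()['eef_rot']);go([.515,.151,.2177],np.pi/2+.195)
M,im,d,K=wrist();P=wcloud(M,d,K)
x=finder.masks_of('tags','wrist')[0];Q=P[x['region']&(d>0)];z=np.percentile(Q[:,2],60);Q=Q[abs(Q[:,2]-z)<.003]
print(x['confidence'],cv2.minAreaRect((Q[:,:2]*1000).astype(np.float32)),z)
E
```

```text
[0.51526706 0.1512876  0.26618717] [-3.14101126e+00  1.33158529e-05  1.76748804e+00]
slide [-0.0002 -0.0003  0.0485] spin 0.0017
0.86 ((515.6842651367188, 151.54345703125), (37.509483337402344, 52.23696517944336), 11.830475807189941) 0.07752743900996689
```

jog_arm([
  {"gripper": 0.03, "slide": [0, 0, 0.02], "spin": 0.0},
  {"gripper": 0.03, "slide": [0, 0, 0.033], "spin": 0.0},
  {"gripper": 0.03, "slide": [0, 0, 0.04], "spin": 0.0},
  {"gripper": 0.03, "slide": [0, 0, 0.044], "spin": 0.0},
  {"gripper": 0.03, "slide": [0, 0, 0.046], "spin": 0.0},
  {"gripper": 0.03, "slide": [0, 0, 0.047], "spin": 0.0},
  {"gripper": 0.03, "slide": [0, 0, 0.047], "spin": 0.0},
])

```text
time_s: 14.2
ee_pos: [0.515, 0.1518, 0.219]
eef_rot: [3.141, -0.0, 1.769]
force: [0.1, 0.4, -0.4]
grip_width: 0.0365
grip_force: 15.0
```

jog_arm([
  {"gripper": 0.03, "slide": [-0.0005, 0, 0.0007], "spin": 0.0},
  {"gripper": 0.03, "slide": [-0.0005, 0, 0.0014], "spin": 0.0},
  {"gripper": 0.03, "slide": [-0.0005, 0, 0.0016], "spin": 0.0},
  {"gripper": 0.03, "slide": [-0.0005, 0, 0.0016], "spin": 0.0},
])

```text
time_s: 14.6
ee_pos: [0.515, 0.1513, 0.2171]
eef_rot: [-3.142, 0.0, 1.769]
force: [0.7, 0.5, -0.5]
grip_width: 0.0369
grip_force: 15.0
```

jog_arm([
  {"gripper": 0.03, "slide": [0, 0, 0.0005], "spin": 0.0},
  {"gripper": 0.03, "slide": [0, 0, 0.0005], "spin": 0.0},
  {"gripper": 0.03, "slide": [0, 0, 0.001], "spin": 0.0},
  {"gripper": 0.03, "slide": [0, 0, 0.001], "spin": 0.0},
])

```text
time_s: 15.0
ee_pos: [0.515, 0.1514, 0.217]
eef_rot: [3.141, 0.0, 1.769]
force: [-6.3, -1.6, 12.2]
grip_width: 0.0369
grip_force: 15.0
```

Contact at 12 N, so I'll release and retreat.

jog_arm([
  {"gripper": 0.03, "slide": [0, 0, -0.0006], "spin": 0.0},
  {"gripper": 0.055, "slide": [0, 0, -0.0006], "spin": 0.0},
  {"gripper": 0.055, "slide": [0, 0, -0.0006], "spin": 0.0},
  {"gripper": 0.055, "slide": [0, 0, -0.0006], "spin": 0.0},
  {"gripper": 0.055, "slide": [0, 0, -0.01], "spin": 0.0},
  {"gripper": 0.055, "slide": [0, 0, -0.03], "spin": 0.0},
  {"gripper": 0.055, "slide": [0, 0, -0.07], "spin": 0.0},
  {"gripper": 0.055, "slide": [0, 0, -0.1], "spin": 0.0},
])

```text
time_s: 15.8
ee_pos: [0.515, 0.1514, 0.3187]
eef_rot: [3.14, -0.0, 1.769]
force: [-0.3, 0.4, -0.5]
grip_width: 0.0547
grip_force: 0.0
```

```bash
python3 - <<'E'
from h import *
print(tool()[:3,3],telemetry.get_obs()['eef_rot']);go([.4937,.2625,.30],np.radians(30.7))
M,im,d,K=wrist();P=wcloud(M,d,K)
x=finder.masks_of('tags','wrist')[0];Q=P[x['region']&(d>0)];Q=Q[(Q[:,2]>.026)&(Q[:,2]<.034)]
print(x['confidence'],cv2.minAreaRect((Q[:,:2]*1000).astype(np.float32)),np.median(Q[:,2]))
E
```

```text
[0.51500171 0.15137699 0.31867906] [ 3.14035949e+00 -8.81652118e-05  1.76886734e+00]
slide [0.1131 0.001  0.0187] spin 1.2331
0.73 ((515.7960205078125, 151.74693298339844), (36.69038772583008, 52.178871154785156), 10.924317359924316) 0.028524348610347833
```

jog_arm([
  {"gripper": 0.04, "slide": [0.113, 0.001, 0], "spin": -1.908},
  {"gripper": 0.04, "slide": [0.113, 0.001, 0], "spin": -1.908},
  {"gripper": 0.04, "slide": [0.113, 0.001, 0], "spin": -1.908},
  {"gripper": 0.04, "slide": [0.113, 0.001, 0], "spin": -1.908},
  {"gripper": 0.04, "slide": [0.113, 0.001, 0], "spin": -1.908},
  {"gripper": 0.04, "slide": [0.113, 0.001, 0], "spin": -1.908},
  {"gripper": 0.04, "slide": [0.113, 0.001, 0], "spin": -1.908},
  {"gripper": 0.04, "slide": [0.113, 0.001, 0], "spin": -1.908},
])

```text
time_s: 16.7
ee_pos: [0.4936, 0.2623, 0.3158]
eef_rot: [-3.141, -0.001, 2.975]
force: [0.6, 1.0, -0.4]
grip_width: 0.0402
grip_force: 0.0
```

jog_arm([
  {"gripper": 0.04, "slide": [0, 0, 0], "spin": -0.75},
  {"gripper": 0.04, "slide": [0, 0, 0], "spin": -0.75},
  {"gripper": 0.04, "slide": [0, 0, 0], "spin": -0.75},
  {"gripper": 0.04, "slide": [0, 0, 0], "spin": -0.75},
  {"gripper": 0.04, "slide": [0, 0, 0], "spin": -0.75},
  {"gripper": 0.04, "slide": [0, 0, 0], "spin": -0.75},
  {"gripper": 0.04, "slide": [0, 0, 0], "spin": -0.75},
])

```text
time_s: 17.4
ee_pos: [0.4937, 0.2623, 0.3159]
eef_rot: [3.141, -0.0, -2.569]
force: [0.5, -1.5, 0.9]
grip_width: 0.0401
grip_force: 0.0
```

```bash
python3 - <<'E'
from h import *
print(telemetry.get_obs()['qpos'].round(3),tool()[:3,3],telemetry.get_obs()['eef_rot'])
M,im,d,K=wrist('w6');P=wcloud(M,d,K);Z=P[...,2]
w=(abs(P[...,0]-.4937)<.03)&(abs(P[...,1]-.2625)<.03)&(Z>.0795)&(Z<.087)
c=cv2.minAreaRect((P[w][:,:2]*1000).astype(np.float32));print(w.sum(),c,np.median(Z[w]))
go([*np.array(c[0])/1e3,.257],np.radians(30.7))
E
```

```text
[ 0.423  0.407  1.593  0.     1.142 -1.721] [0.49370954 0.26230509 0.31590895] [ 3.14146604e+00 -4.54902201e-04 -2.56900697e+00]
832 ((493.3771057128906, 263.19342041015625), (40.10247039794922, 11.9286527633667), 31.669414520263672) 0.08231668557228447
slide [-0.0002  0.0009  0.059 ] spin 0.0371
```

jog_arm([
  {"gripper": 0.04, "slide": [0, 0.0005, 0.03], "spin": 0.03},
  {"gripper": 0.04, "slide": [0, 0.0005, 0.045], "spin": 0.03},
  {"gripper": 0.04, "slide": [0, 0.0005, 0.053], "spin": 0.03},
  {"gripper": 0.04, "slide": [0, 0.0005, 0.058], "spin": 0.03},
  {"gripper": 0.04, "slide": [0, 0.0005, 0.058], "spin": 0.03},
  {"gripper": 0.04, "slide": [0, 0.0005, 0.058], "spin": 0.03},
])

```text
time_s: 18.05
ee_pos: [0.4937, 0.2628, 0.2588]
eef_rot: [-3.142, 0.001, -2.595]
force: [-0.1, 0.5, 0.2]
grip_width: 0.0404
grip_force: 0.0
```

jog_arm([
  {"gripper": 0.005, "slide": [0, 0, 0], "spin": 0},
  {"gripper": 0.005, "slide": [0, 0, 0], "spin": 0},
  {"gripper": 0.005, "slide": [0, 0, 0], "spin": 0},
  {"gripper": 0.005, "slide": [0, 0, 0], "spin": 0},
  {"gripper": 0.005, "slide": [0, 0, 0], "spin": 0},
  {"gripper": 0.005, "slide": [0, 0, 0], "spin": 0},
  {"gripper": 0.005, "slide": [0, 0, 0], "spin": 0},
], squeeze=30)

```text
time_s: 18.75
ee_pos: [0.4933, 0.2632, 0.2583]
eef_rot: [3.141, 0.0, -2.594]
force: [-3.0, 4.5, 1.6]
grip_width: 0.0118
grip_force: 30.0
```

jog_arm([
  {"gripper": 0.005, "slide": [0, 0, 0], "spin": 0.1},
  {"gripper": 0.005, "slide": [0, 0, 0], "spin": 0.2},
  {"gripper": 0.005, "slide": [0, 0, 0], "spin": 0.3},
  {"gripper": 0.005, "slide": [0, 0, 0], "spin": 0.4},
  {"gripper": 0.005, "slide": [0, 0, 0], "spin": 0.5},
  {"gripper": 0.005, "slide": [0, 0, 0], "spin": 0.6},
  {"gripper": 0.005, "slide": [0, 0, 0], "spin": 0.7},
  {"gripper": 0.005, "slide": [0, 0, 0], "spin": 0.7},
])

```text
time_s: 19.55
ee_pos: [0.4936, 0.2628, 0.2582]
eef_rot: [3.141, 0.0, 2.987]
force: [2.0, 2.4, -2.3]
grip_width: 0.0121
grip_force: 30.0
```

jog_arm([
  {"gripper": 0.005, "slide": [0, 0, 0], "spin": 0.1},
  {"gripper": 0.005, "slide": [0, 0, 0], "spin": 0.2},
  {"gripper": 0.005, "slide": [0, 0, 0], "spin": 0.3},
  {"gripper": 0.005, "slide": [0, 0, 0], "spin": 0.4},
  {"gripper": 0.005, "slide": [0, 0, 0], "spin": 0.5},
  {"gripper": 0.005, "slide": [0, 0, 0], "spin": 0.6},
  {"gripper": 0.005, "slide": [0, 0, 0], "spin": 0.7},
  {"gripper": 0.005, "slide": [0, 0, 0], "spin": 0.7},
])

```text
time_s: 20.35
ee_pos: [0.4934, 0.2626, 0.2582]
eef_rot: [-3.141, -0.0, 2.29]
force: [-2.9, -2.3, 3.3]
grip_width: 0.0119
grip_force: 29.9
```

```bash
python3 - <<'E'
from h import *
o=telemetry.get_obs();print(o['moment'],o['force'],o['eef_rot'])
E
```

```text
[-0.23984219  0.55797898  0.02465848] [-2.92619898 -2.3455486   3.29614844] [-3.14078648e+00 -1.47688734e-04  2.28989353e+00]
```

jog_arm([
  {"gripper": 0.04, "slide": [0, 0, 0], "spin": 0},
  {"gripper": 0.04, "slide": [0, 0, 0], "spin": 0},
  {"gripper": 0.04, "slide": [0, 0, 0], "spin": 0},
  {"gripper": 0.04, "slide": [0, 0, -0.01], "spin": 0},
  {"gripper": 0.04, "slide": [0, 0, -0.04], "spin": 0},
  {"gripper": 0.04, "slide": [0, 0, -0.07], "spin": 0},
  {"gripper": 0.04, "slide": [-0.02, 0.0, -0.1], "spin": 0},
  {"gripper": 0.04, "slide": [-0.02, 0.0, -0.1], "spin": 0},
])

```text
time_s: 21.15
ee_pos: [0.5077, 0.2468, 0.363]
eef_rot: [3.135, 0.003, 2.289]
force: [0.2, -0.1, -0.4]
grip_width: 0.04
grip_force: 0.0
```

```bash
python3 - <<'E'
from h import *
print(tool()[:3,3],telemetry.get_obs()['eef_rot'])
M,im,d,K=wrist('w7');P=wcloud(M,d,K);Z=P[...,2]
w=(abs(P[...,0]-.4937)<.03)&(abs(P[...,1]-.2625)<.03)&(Z>.0795)&(Z<.087)
print(w.sum(),cv2.minAreaRect((P[w][:,:2]*1000).astype(np.float32)))
w=(abs(P[...,0]-.515)<.04)&(abs(P[...,1]-.151)<.027)&(Z>.026)&(Z<.034)
print('tags',w.sum(),cv2.minAreaRect((P[w][:,:2]*1000).astype(np.float32)))
for n in('tags','sand_mug','green_cup','tape'):
    print(n,[(np.round(x['point'],4).tolist(),round(x['confidence'],2)) for x in finder.find_in(n,'wrist')[:2]])
cams.camera('top')
for n in('sand_mug','green_cup','tape'):
    print(n,[(np.round(x['point'],4).tolist(),round(x['confidence'],2)) for x in finder.find_in(n,'top')[:2]])
E
```

```text
[0.50768471 0.24681846 0.36300873] [3.13469457e+00 2.66086229e-03 2.28857521e+00]
623 ((493.1524658203125, 263.1915588378906), (11.30797290802002, 40.14825439453125), 41.066837310791016)
tags 25 ((512.7520751953125, 166.99185180664062), (37.4753532409668, 14.857553482055664), 12.089056968688965)
tags []
sand_mug []
green_cup []
tape []
sand_mug [([0.6419, -0.0323, 0.013], 0.65)]
green_cup [([0.6506, 0.0572, 0.0157], 0.72)]
tape [([0.6345, -0.4146, 0.0405], 0.68)]
```

View pics/w7.png

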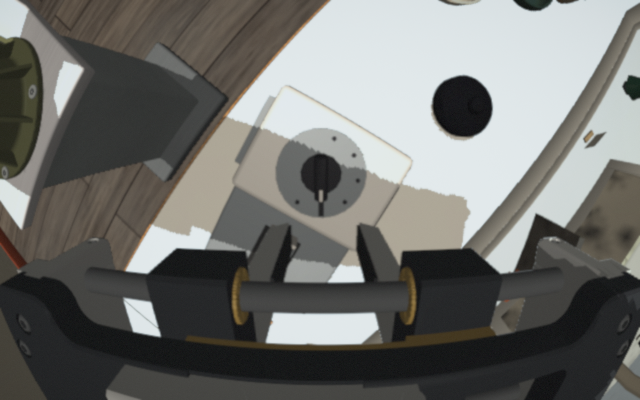

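The white pointer line (320,195) points straight at the long bar mark (321,210). The bystanders are unmoved, and nothing has touched the cassette since I measured it flat and centred on the bed after release. I'll hand it in.

```bash
python3 -c "
from station import workorder;print(workorder.hand_in())"
```

```text
the job is handed in; nothing more can be done
None
```

The job is handed in, at about 21 s of the 72 s limit: the cassette went via the cork pad onto the feed bed, flat and about 1 mm from centre. The selector points at the long bar, and the mug, cup and tape show no movement in the top camera.

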